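Raise the yellow tester's carry handle until it clicks

ROBOT

A 6-joint arm with a two-finger parallel gripper is mounted at the origin on a cart in front of the work surface, level with it; the furniture and walls round the work are solid. World frame = base frame: x ahead of the robot, y to its left, z up, the work surface at z = 0. Lengths are in m, angles in rad, forces in N, time in s.
With the tool pointing down it reaches from about 0.3 to 0.775 m from the base axis. Payload 14.6 kg.
Tool frame: the origin (TCP) lies on the front face of the gripper's body, between the roots of the fingers; the fingertips stand 97 mm ahead of it and the grasp point (between the pads) lies 78 mm ahead of it (tip_extent is the z of the fingertips in the tool frame, in m); z points along the fingers, y is the line along which they close (so a half turn about z gives the same grasp; the last joint's range is limited). The gripper opens to 94 mm and grips with 3 to 60 N. Pads are 16 mm wide; open, the fingers measure 119 mm over their backs; the gripper's body (75 mm by 177 mm) begins 78 mm behind the grasp point.
Start: joints at [-1.281, 0.3, 1.521, -0, 1.321, -0.067], TCP at [0.192, -0.515, 0.303] pointing down, gripper open.
Joint ranges: [-3.03, 3.03], [-0.79, 2.21], [0.23, 2.52], [-1.04, 4.18], [0, 3.07], [-2.55, 2.55]. Speed limits (rad/s): [2.22, 2.22, 2.57, 3.14, 3.14, 3.14].

INTERFACE

Orientations are given as a unit quaternion [w, x, y, z].
In Python, from rig import * gives the robot as it stands.
- The arm moves only by the tool step_arm, never from a script. Its argument "increments" is text: rows parted by semicolons, each of 7 numbers parted by spaces: the shift along the tool's x, y, z in mm, then the turn, a rotation vector about the tool's x, y, z in rad, then the closure, from -1 (fully open) to 1 (shut). A call has 1 to 12 rows; each row shifts and turns the commanded pose from where the row before left it, along the tool's axes as they then stand; what a row does not reach is not made up. A row lasts 1/8 s, in which the tool goes at most 62.5 mm and 10.7 degrees, less where a joint would pass 70% of its speed; a pose out of reach is approached as far as the arm can. A call is refused whole if a number of a shift passes 62.5 or a number of a turn 0.188, either way. A call with a gripper value outside its range is refused whole. The fingers move at their own pace and stop on an object; the grip force is fixed at half the most. Time passes only in rows, so rows that do not move let the fingers close. It gives the time, the measured TCP pose, the force, the opening and the grip force at its end, in the units of the state.
- get_state(): the state, without advancing time (a new reading comes with each control period).
- camera(name): name is "scene" or "top" or "wrist"; returns a dict with "frame" (420x560x3 uint8, red, green, blue), "range_z" (420x560 float32, m along the optical axis (not along the pixel's ray), 0 where there is no reading), "K" (3x3 intrinsics, pixels), "k1" (the pictures are not rectified: a ray, as slopes to the right and down, at radius r is drawn at 1 + k1 r^2 times it, then the intrinsics apply), "T" (4x4, takes a point from camera to world coordinates). Camera axes: x right, y down, z forward; pixel columns grow to the right and rows downward; lengths in m; the calibration is good to about 2 mm. A picture is of the moment at which its call begins.
- close_job(): hands the job in; it is judged then, once.
The state is a dict: "clock": time; "q": joint angles; "qvel": joint speeds; "effort": joint torques, N m; "tool_pos": TCP position; "ee_rot": TCP orientation; "force": force on the tool from outside, world axes, zero at the start; "ft_torque": the same for the moment, N m; "opening": finger opening in m; "grip_force": force on a finger pad.
Only numpy, scipy, OpenCV 4.12 (cv2) and the standard library are available. Lean on these libraries where they do the work, as an engineer would, in place of code of your own. Each camera call takes 0.05 s, during which the arm holds its last target. There are 200 camera calls.

TASK

The yellow insulation tester is about to be carried over to the car. Swing its carry handle up from the front until it clicks home in its upright detent, and let go of it. Leave the blue tester's handle as it is.

Things in the scene. Friction and masses are not known exactly. Their poses are not given: they have to be found in the camera images.
- yellow_tester: Yellow instrument box, 90 (x) x 100 (y) x 48 mm high, black corners and top panel; heavy, it does not slide or tip. Origin: centre of its underside, on the bench. -x points out of its front, towards the robot or turned up to 70 degrees to the robot's left; z up. The handle's hinge axis runs along its y axis, 46 mm above the origin.
- yellow_tester_grip (a point): Middle of the yellow tester's handle bar. The handle is a U: two flat aluminium arms outside the tester's two y sides and a round bar with a black rubber grip 76 mm long, 18 mm thick, parallel to the tester's y axis, its centre line 100 mm from the hinge axis. Folded, it sticks out level in front, 46 mm above the bench, with 46 mm free between grip and box.
- yellow_tester_handle (a joint): Handle angle: 0 = folded, level, to the front; grows as the bar swings up and back; 1.571 = upright at its end stop, bar 146 mm above the bench over the origin. The hinge rubs a little: it stays where it is left, 1 to 2 N at the bar moves it. From about 1.14 a spring ball resists (about 5 N at the bar); past about 1.43 it snaps the handle to the stop and holds it.
- blue_tester_grip (a point): Middle of the handle bar of the other tester, which is alike in size and build but blue. It is to be left alone.

How it is judged:
By the outcome, as a careful person would: the job done as asked, in the order asked, and still so for the second after the job is handed in, with the robot touching nothing.
It also fails if it takes over 32 s, if anything falls off the work surface, if the arm or the gripper's body presses on something with over 40 N, if the wrist force passes 120 N, or if a joint passes its speed limit or range.

## Working session

There is one attempt and no reset: what is moved stays moved. The work goes in short steps, Python scripts to look and compute and a tool call to move; the robot and the scene stay as the last step left them, time stands still between calls to the robot, and variables do not carry over. Pictures are saved under pics/ and viewed, at most 10 in all, crops included, and the job is handed in when it is done.

Besides the shell and the picture viewer there is one more tool, called after ">>>" as name(argument=value, ...) on one line, values as JSON. step_arm: Moves the arm, as the interface text tells. Its arguments: {"type":"object","properties":{"increments":{"type":"string"}},"required":["increments"]}

```bash
mkdir -p pics
cat > h.py <<'E'
from rig import *
import numpy as np, cv2
def snap(n,f):
    c=camera(n); cv2.imwrite(f'pics/{f}.png',c['frame'][:,:,::-1]); np.savez(f'pics/{f}.npz',**c); return c
def world(c,u,v,z=None):
    K=np.array(c['K']);k=float(c['k1'])
    p=cv2.undistortPoints(np.array([[[u,v]]],float),K,np.array([k,0,0,0,0.]))[0,0]
    T=np.array(c['T'])
    d=np.array([p[0],p[1],1.])
    if z is None: s=c['range_z'][int(round(v)),int(round(u))]
    else: s=(z-T[2,3])/(T[:3,:3]@d)[2]
    return T[:3,:3]@(d*s)+T[:3,3]
E
python3 - <<'E'
from h import *
snap('top','top1');snap('scene','scene1');s=get_state();print(s)
E
```

```text
{'clock': 0.1, 'q': array([-1.28061405e+00,  3.00405834e-01,  1.52150138e+00, -3.64719203e-05,
        1.32071291e+00, -6.65938081e-02]), 'qvel': array([-0.00036701, -0.00076285, -0.00206726,  0.00029444, -0.00039753,
       -0.00055449]), 'effort': array([ 6.15229237e-04, -5.32650876e+01, -3.53290737e+01,  7.09675415e-02,
        2.35237082e-02, -4.72870818e-05]), 'tool_pos': array([ 0.19204693, -0.51523962,  0.3021558 ]), 'ee_rot': array([-5.08556164e-04,  9.84130070e-01,  1.77447855e-01, -7.48690142e-05]), 'force': array([-0.50832751,  0.78816394,  0.3063898 ]), 'ft_torque': array([0.02681572, 0.01212555, 0.03704042]), 'grip_force': 0.0, 'opening': 0.09382681722335365}
```

View pics/top1.png

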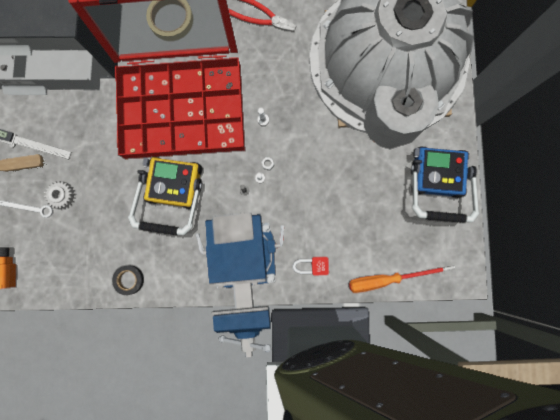

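View pics/scene1.png

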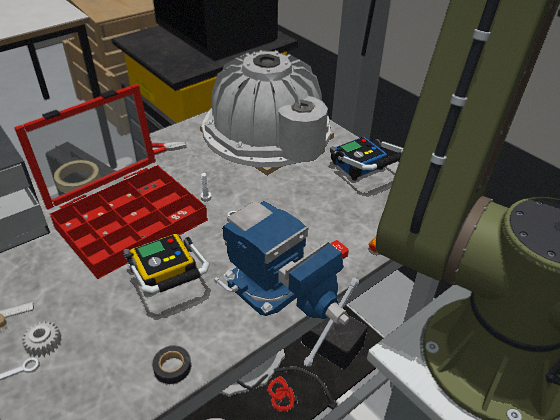

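The top view shows the yellow tester around (172,182) with its grip around (161,228). The vise is to its right at (240,250), and the blue tester is far right at (443,170). I'll enlarge it to measure.

Run:
```python
from h import *
c=dict(np.load('pics/top1.npz'))
im=c['frame'][130:270,90:290,::-1]
cv2.imwrite('pics/crop1.png',cv2.resize(im,None,fx=4,fy=4,interpolation=cv2.INTER_CUBIC))
print(c['T'])
for u,v in [(161,228),(172,183),(208,250),(245,250),(205,220),(260,220),(180,130)]: print(u,v,world(c,u,v).round(3))
h=[[ world(c,u,v)[2] for u in range(190,290,10)] for v in range(180,300,10)]
print(np.round(h,2))
```

```text
[[-0.02683113 -0.99594521  0.08586749  0.37704366]
 [-0.99935176  0.02878682  0.02161888  0.10493409]
 [-0.02400307 -0.08523176 -0.99607198  0.89444683]
 [ 0.          0.          0.          1.        ]]
161 228 [0.431 0.35  0.078]
172 183 [0.523 0.337 0.047]
208 250 [0.386 0.247 0.147]
245 250 [0.384 0.182 0.15 ]
205 220 [0.45 0.28 0.  ]
260 220 [0.436 0.156 0.138]
180 130 [0.645 0.331 0.003]
[[ 0.04  0.05  0.   -0.   -0.   -0.   -0.    0.01 -0.    0.  ]
 [ 0.04  0.04 -0.    0.   -0.    0.01  0.   -0.   -0.   -0.  ]
 [ 0.05 -0.    0.    0.   -0.    0.    0.    0.    0.   -0.  ]
 [-0.   -0.   -0.   -0.01 -0.   -0.    0.   -0.   -0.   -0.  ]
 [ 0.07 -0.    0.13  0.14  0.14  0.14  0.14  0.14  0.   -0.  ]
 [-0.   -0.    0.14  0.14  0.14  0.14  0.14  0.14  0.02 -0.  ]
 [ 0.    0.03  0.14  0.14  0.14  0.14  0.14  0.14  0.03  0.03]
 [-0.    0.03  0.15  0.15  0.15  0.15  0.15  0.15  0.03 -0.  ]
 [-0.   -0.    0.15  0.15  0.15  0.15  0.15  0.15  0.02  0.  ]
 [ 0.    0.    0.15  0.15  0.15  0.15  0.15  0.15  0.01 -0.  ]
 [-0.   -0.    0.15  0.15  0.15  0.15  0.15  0.15  0.02  0.  ]
 [ 0.   -0.    0.    0.   -0.    0.08  0.08  0.   -0.    0.  ]]
```

View pics/crop1.png

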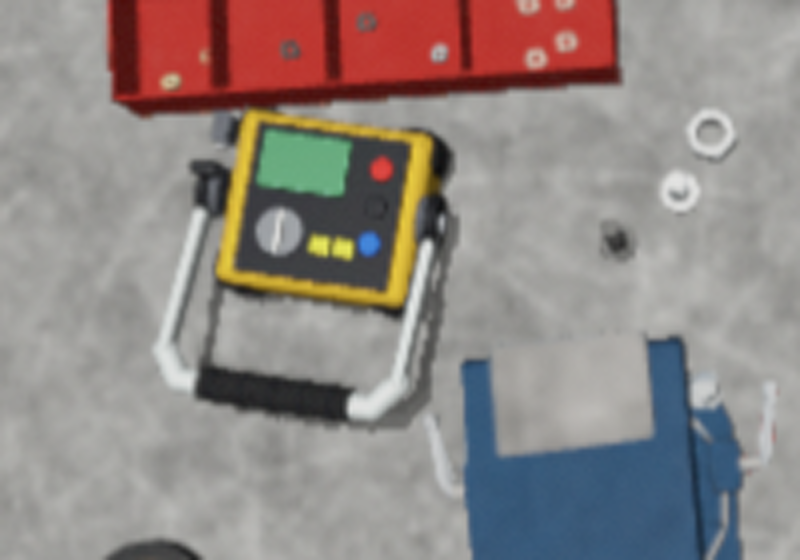

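Run:
```python
from h import *
c=dict(np.load('pics/top1.npz'))
f=lambda x,y:(90+(x+.5)/4-.5,130+(y+.5)/4-.5)
P=[world(c,*f(*p),z=.048) for p in [(245,112),(432,137),(405,303),(218,278)]]
P=np.array(P);print(P.round(3),'centre',P.mean(0).round(4))
fr=(P[2]+P[3]-P[0]-P[1])/2; print('front',fr.round(3),np.degrees(np.arctan2(-fr[1],-fr[0])))
lr=P[0]+P[3]-P[1]-P[2]; print('yaw from y',np.degrees(np.arctan2(-lr[0],lr[1])))
g=np.array([world(c,u,v) for v in range(218,240) for u in range(135,190) if c['frame'][v,u].max()<60 and c['range_z'][v,u]>0])
g=g[g[:,2]>.03]; print(len(g),np.percentile(g,[10,50,90],axis=0).round(4))
for z in (.046,.06,.07,.08): print(z,world(c,*f(273,392),z=z).round(4))
```

```text
[[0.576 0.38  0.048]
 [0.56  0.285 0.048]
 [0.477 0.299 0.048]
 [0.492 0.393 0.048]] centre [0.5261 0.3392 0.048 ]
front [-0.084  0.014  0.   ] -9.493311933759124
yaw from y -9.428148667182178
292 [[0.4232 0.3292 0.0749]
 [0.431  0.3572 0.0775]
 [0.4394 0.3851 0.08  ]]
0.046 [0.4341 0.3662 0.046 ]
0.06 [0.4331 0.3619 0.06  ]
0.07 [0.4325 0.3588 0.07  ]
0.08 [0.4318 0.3558 0.08  ]
```

```bash
cat >> h.py <<'E'
from scipy.spatial.transform import Rotation as R
def pose():
    s=get_state(); return np.array(s['tool_pos']),R.from_quat(np.roll(s['ee_rot'],-1))
def plan(wps):
    """wps: (world xyz, tool-y heading deg, n rows, closure); tool kept pointing down"""
    p,r=pose()
    for t,h,n,g in wps:
        a=np.radians(h); y=np.array([np.cos(a),np.sin(a),0]); z=np.array([0,0,-1.]); x=np.cross(y,z)
        r1=R.from_matrix(np.c_[x,y,z]); rv=(r.inv()*r1).as_rotvec()/n; dp=(np.array(t)-p)/n
        for i in range(n):
            d=r.inv().apply(dp); print(*d.round(1)*1 if 0 else (d*1000).round(1),*rv.round(3),g,sep=' ',end=';\n'); r=r*R.from_rotvec(rv); p=p+dp
E
python3 - <<'E'
from h import *
plan([((.42,-.2,.33),-40,10,-.3),((.431,.357,.30),-9.5,14,-.3)])
E
```

```text
32.4 -21.6 -2.8 -0.0 -0.0 -0.052 -0.3;
33.4 -19.9 -2.8 -0.0 -0.0 -0.052 -0.3;
34.4 -18.1 -2.8 -0.0 -0.0 -0.052 -0.3;
35.3 -16.3 -2.8 -0.0 -0.0 -0.052 -0.3;
36.1 -14.5 -2.8 -0.0 -0.0 -0.052 -0.3;
36.8 -12.6 -2.8 -0.0 -0.0 -0.052 -0.3;
37.4 -10.7 -2.8 -0.0 -0.0 -0.052 -0.3;
37.9 -8.7 -2.8 -0.0 -0.0 -0.052 -0.3;
38.3 -6.8 -2.8 -0.0 -0.0 -0.052 -0.3;
38.6 -4.8 -2.8 -0.0 -0.0 -0.052 -0.3;
31.0 -25.0 2.1 -0.0 0.0 -0.038 -0.3;
31.9 -23.8 2.1 -0.0 0.0 -0.038 -0.3;
32.8 -22.5 2.1 -0.0 0.0 -0.038 -0.3;
33.6 -21.3 2.1 -0.0 0.0 -0.038 -0.3;
34.4 -20.0 2.1 -0.0 0.0 -0.038 -0.3;
35.1 -18.7 2.1 -0.0 0.0 -0.038 -0.3;
35.8 -17.3 2.1 -0.0 0.0 -0.038 -0.3;
36.5 -15.9 2.1 -0.0 0.0 -0.038 -0.3;
37.0 -14.5 2.1 -0.0 0.0 -0.038 -0.3;
37.6 -13.1 2.1 -0.0 0.0 -0.038 -0.3;
38.0 -11.7 2.1 -0.0 0.0 -0.038 -0.3;
38.5 -10.2 2.1 -0.0 0.0 -0.038 -0.3;
38.8 -8.8 2.1 -0.0 0.0 -0.038 -0.3;
39.1 -7.3 2.1 -0.0 0.0 -0.038 -0.3;
```

>>> step_arm(increments="32 -22 -3 0 0 -0.052 -0.3;33 -20 -3 0 0 -0.052 -0.3;34 -18 -3 0 0 -0.052 -0.3;35 -16 -3 0 0 -0.052 -0.3;36 -15 -3 0 0 -0.052 -0.3;37 -13 -3 0 0 -0.052 -0.3;37 -11 -3 0 0 -0.052 -0.3;38 -9 -3 0 0 -0.052 -0.3;38 -7 -3 0 0 -0.052 -0.3;39 -5 -3 0 0 -0.052 -0.3")

```text
clock: 1.35
tool_pos: [0.4173, -0.1976, 0.3326]
ee_rot: [-0.0, 0.905, 0.425, -0.0]
force: [0.1, 0.1, 0.3]
opening: 0.0614
grip_force: 0.0
```

>>> step_arm(increments="36 -29 2 0 0 -0.044 -0.3;37 -27 2 0 0 -0.044 -0.3;38 -25 2 0 0 -0.044 -0.3;39 -23 2 0 0 -0.044 -0.3;40 -21 2 0 0 -0.044 -0.3;41 -19 2 0 0 -0.044 -0.3;42 -17 2 0 0 -0.044 -0.3;43 -15 2 0 0 -0.044 -0.3;44 -13 2 0 0 -0.044 -0.3;45 -12 2 0 0 -0.044 -0.3;45 -10 2 0 0 -0.044 -0.3;45 -9 2 0 0 -0.044 -0.3")

```text
clock: 2.85
tool_pos: [0.4348, 0.3508, 0.3083]
ee_rot: [-0.0, 0.763, 0.647, -0.0]
force: [1.4, -0.4, 0.4]
opening: 0.0613
grip_force: 0.0
```

Run:
```python
from h import *
c=snap('wrist','w1')
s=get_state();print({k:np.round(s[k],3) for k in ('clock','tool_pos','ee_rot','opening','force','q')})
```

```text
{'clock': np.float64(2.9), 'tool_pos': array([0.434, 0.355, 0.308]), 'ee_rot': array([-0.001,  0.761,  0.648, -0.   ]), 'opening': np.float64(0.061), 'force': array([-0.297,  4.724, -0.3  ]), 'q': array([6.190e-01, 3.200e-01, 1.483e+00, 1.000e-03, 1.339e+00, 7.790e-01])}
```

View pics/w1.png

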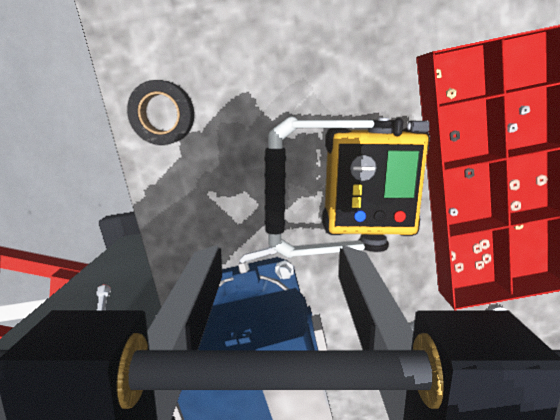

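The wrist view shows the grip from (276,150) to (275,234), with the box to the right at x 330–428. I'll refine the position.

Run:
```python
from h import *
c=dict(np.load('pics/w1.npz'))
g=[world(c,u,v) for v in range(155,230,3) for u in range(270,282,2) if c['range_z'][v,u]>0]
print('top z',np.percentile(g,[10,50,90],axis=0).round(4))
for z in (.06,.07,.08): print(z,*[world(c,*p,z=z).round(4) for p in [(276,150),(275.5,191),(275,234)]])
plan([((.433,.357,.25),-9.5,2,-.3),((.433,.357,.147),-9.5,4,-.3)])
```

```text
top z [[0.4249 0.3316 0.0767]
 [0.4308 0.3579 0.078 ]
 [0.4365 0.3833 0.0792]]
0.06 [0.437  0.3902 0.06  ] [0.4303 0.3537 0.06  ] [0.4229 0.3129 0.06  ]
0.07 [0.4373 0.3914 0.07  ] [0.4309 0.356  0.07  ] [0.4237 0.3164 0.07  ]
0.08 [0.4376 0.3926 0.08  ] [0.4314 0.3583 0.08  ] [0.4244 0.32   0.08  ]
1.1 -0.8 28.8 -0.001 -0.0 0.003 -0.3;
1.1 -0.8 28.8 -0.001 -0.0 0.003 -0.3;
-0.0 -0.0 25.8 0.0 -0.0 0.0 -0.3;
-0.0 -0.0 25.8 0.0 -0.0 0.0 -0.3;
-0.0 -0.0 25.8 0.0 -0.0 0.0 -0.3;
-0.0 -0.0 25.8 0.0 -0.0 0.0 -0.3;
```

>>> step_arm(increments="1 -2 29 0 0 0.003 -0.3;1 -2 29 0 0 0.003 -0.3;0 -0.5 26 0 0 0 -0.3;0 0 26 0 0 0 -0.3;0 0 26 0 0 0 -0.3;0 0 25 0 0 0 -0.3;0 0 0 0 0 0 -0.3;0 0 0 0 0 0 -0.3")

```text
clock: 3.9
tool_pos: [0.4312, 0.3522, 0.1485]
ee_rot: [0.0, 0.765, 0.644, 0.0]
force: [0.4, -0.3, -0.4]
opening: 0.0612
grip_force: 0.0
```

Run:
```python
from h import *
c=snap('wrist','w2')
s=get_state();print({k:np.round(s[k],4) for k in ('clock','tool_pos','ee_rot','opening','force')})
```

```text
{'clock': np.float64(3.95), 'tool_pos': array([0.4313, 0.3522, 0.1488]), 'ee_rot': array([0.    , 0.7653, 0.6437, 0.0008]), 'opening': np.float64(0.0612), 'force': array([ 0.4242,  0.4929, -0.3575])}
```

View pics/w2.png

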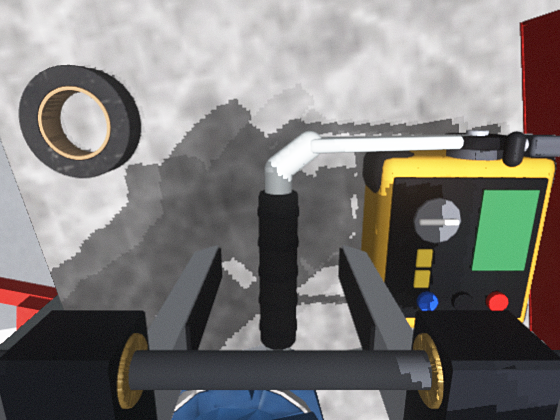

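The bar, at x≈278 and rows 190–345, is centred between the open fingers, so I'll close on it.

>>> step_arm(increments="0 0 1 0 0 0 1;0 0 0 0 0 0 1;0 0 0 0 0 0 1;0 0 0 0 0 0 1;0 0 0 0 0 0 1;0 0 0 0 0 0 1")

```text
clock: 4.7
tool_pos: [0.4304, 0.3521, 0.1465]
ee_rot: [-0.0, 0.765, 0.644, -0.001]
force: [-5.1, 1.7, 1.5]
opening: 0.0174
grip_force: 30.0
```

Run:
```python
from h import *
s=get_state();print({k:np.round(s[k],4) for k in ('clock','tool_pos','ee_rot','opening','force','grip_force')})
p,r=pose(); b=p-[0,0,.078]; th0=np.arcsin((b[2]-.046)/.1); print(b,th0, b+.1*np.cos(th0)*np.array([.986,-.165,0]))
# arc in tool axes: y = tester +x, z = down
th=np.linspace(th0,1.571,23); print(np.c_[th[1:],-100*np.diff(np.cos(th)),-100*np.diff(np.sin(th))].round(2))
```

```text
{'clock': np.float64(4.7), 'tool_pos': array([0.4304, 0.3521, 0.1465]), 'ee_rot': array([-4.000e-04,  7.652e-01,  6.438e-01, -6.000e-04]), 'opening': np.float64(0.0174), 'force': array([-5.1055,  1.6853,  1.5279]), 'grip_force': np.float64(30.0003)}
[0.43041393 0.35211802 0.06850124] 0.2269557315834962 [0.52648543 0.33604114 0.06850124]
[[ 0.29  1.56 -5.91]
 [ 0.35  1.91 -5.8 ]
 [ 0.41  2.26 -5.67]
 [ 0.47  2.61 -5.52]
 [ 0.53  2.94 -5.36]
 [ 0.59  3.26 -5.17]
 [ 0.65  3.57 -4.96]
 [ 0.72  3.87 -4.73]
 [ 0.78  4.15 -4.49]
 [ 0.84  4.41 -4.22]
 [ 0.9   4.66 -3.95]
 [ 0.96  4.89 -3.65]
 [ 1.02  5.11 -3.35]
 [ 1.08  5.3  -3.03]
 [ 1.14  5.48 -2.7 ]
 [ 1.2   5.63 -2.36]
 [ 1.27  5.77 -2.01]
 [ 1.33  5.88 -1.66]
 [ 1.39  5.97 -1.29]
 [ 1.45  6.04 -0.93]
 [ 1.51  6.08 -0.56]
 [ 1.57  6.11 -0.19]]
```

>>> step_arm(increments="0 1.6 -5.9 0 0 0 1;0 1.9 -5.8 0 0 0 1;0 2.3 -5.7 0 0 0 1;0 2.6 -5.5 0 0 0 1;0 2.9 -5.4 0 0 0 1;0 3.3 -5.2 0 0 0 1;0 3.6 -5 0 0 0 1;0 3.9 -4.7 0 0 0 1;0 4.1 -4.5 0 0 0 1;0 4.4 -4.2 0 0 0 1;0 4.7 -3.9 0 0 0 1")

```text
clock: 6.08
tool_pos: [0.4637, 0.3466, 0.2042]
ee_rot: [-0.002, 0.765, 0.644, -0.002]
force: [-29.0, -2.5, 26.3]
opening: 0.0175
grip_force: 30.0
```

>>> step_arm(increments="0 -1.5 -2 0 0 0 1;0 -1 -1.2 0 0 0 1;0 0 0 0 0 0 1")

```text
clock: 6.45
tool_pos: [0.4635, 0.3462, 0.2054]
ee_rot: [0.0, 0.765, 0.644, 0.0]
force: [3.4, 0.6, -6.3]
opening: 0.0171
grip_force: 30.0
```

Run:
```python
from h import *
s=get_state();print({k:np.round(s[k],4) for k in ('clock','tool_pos','ee_rot','force')})
d=np.array(s['tool_pos'])-[.4304,.3521,.1465]; a=np.hypot(d[0],d[1])*10; b=d[2]*10
dt=2*np.arcsin(np.hypot(a,b)/2); m=np.arctan2(a,b); print(a,b,'th0',m-dt/2,'th1',m+dt/2)
for t in [m+dt/2]:
  th=np.linspace(t,1.571,13); print(np.c_[th[1:],-100*np.diff(np.cos(th)),-100*np.diff(np.sin(th))].round(2))
```

```text
{'clock': np.float64(6.45), 'tool_pos': array([0.4635, 0.3462, 0.2054]), 'ee_rot': array([2.000e-04, 7.653e-01, 6.436e-01, 1.000e-04]), 'force': array([ 3.4151,  0.551 , -6.298 ])}
0.3365408550881554 0.588794455891492 th0 0.17330379002159546 th1 0.865210893730928
[[ 0.92  4.59 -3.68]
 [ 0.98  4.8  -3.4 ]
 [ 1.04  4.99 -3.12]
 [ 1.1   5.16 -2.82]
 [ 1.16  5.32 -2.51]
 [ 1.22  5.46 -2.19]
 [ 1.28  5.58 -1.87]
 [ 1.34  5.68 -1.54]
 [ 1.39  5.76 -1.2 ]
 [ 1.45  5.82 -0.86]
 [ 1.51  5.86 -0.52]
 [ 1.57  5.88 -0.17]]
```

>>> step_arm(increments="0 4.6 -3.7 0 0 0 1;0 4.8 -3.4 0 0 0 1;0 5 -3.1 0 0 0 1;0 5.1 -2.8 0 0 0 1")

```text
clock: 6.95
tool_pos: [0.4826, 0.343, 0.2194]
ee_rot: [-0.0, 0.765, 0.644, -0.0]
force: [-7.0, -1.2, 1.2]
opening: 0.017
grip_force: 30.0
```

Low forces, so I'll carry on past the detent.

>>> step_arm(increments="0 5.3 -2.5 0 0 0 1;0 5.5 -2.2 0 0 0 1;0 5.6 -1.9 0 0 0 1;0 5.7 -1.5 0 0 0 1")

```text
clock: 7.45
tool_pos: [0.5043, 0.3393, 0.2286]
ee_rot: [-0.0, 0.765, 0.644, 0.0]
force: [-7.2, -1.6, 5.1]
opening: 0.0172
grip_force: 30.0
```

>>> step_arm(increments="0 5.8 -1.2 0 0 0 1;0 5.8 -0.8 0 0 0 1;0 5.9 -0.4 0 0 0 1;0 4 0 0 0 0 1;0 0 0 0 0 0 1")

```text
clock: 8.07
tool_pos: [0.5258, 0.3355, 0.23]
ee_rot: [0.0, 0.765, 0.644, 0.0]
force: [-4.0, -3.6, 7.3]
opening: 0.0173
grip_force: 30.0
```

>>> step_arm(increments="0 2 0 0 0 0 1;0 2 0 0 0 0 1;0 0 0 0 0 0 1")

```text
clock: 8.45
tool_pos: [0.5273, 0.3355, 0.2299]
ee_rot: [-0.002, 0.765, 0.644, -0.003]
force: [-27.7, -2.2, 17.5]
opening: 0.0172
grip_force: 30.0
```

The rising force shows it's at the stop. I'll ease off, open, and lift clear.

>>> step_arm(increments="0 -2.5 0 0 0 0 1;0 0 0 0 0 0 -0.2;0 0 0 0 0 0 -0.2;0 0 0 0 0 0 -0.2;0 0 0 0 0 0 -0.2;0 0 -15 0 0 0 -0.2;0 0 -30 0 0 0 -0.2;0 0 -30 0 0 0 -0.2;0 -30 -20 0 0 0 -0.2;0 -40 0 0 0 0 -0.2;0 -40 0 0 0 0 -0.2;0 0 0 0 0 0 -0.2")

```text
clock: 9.95
tool_pos: [0.4169, 0.3547, 0.3259]
ee_rot: [0.0, 0.765, 0.645, 0.001]
force: [0.6, 0.6, -0.3]
opening: 0.0565
grip_force: 0.0
```

Run:
```python
from h import *
c=snap('scene','scene2'); cv2.imwrite('pics/crop2.png',cv2.resize(c['frame'][180:340,60:280,::-1],None,fx=3.5,fy=3.5,interpolation=cv2.INTER_CUBIC))
w=snap('wrist','w3'); s=get_state();print({k:np.round(s[k],4) for k in ('clock','tool_pos','force')})
```

```text
{'clock': np.float64(10.05), 'tool_pos': array([0.4188, 0.3543, 0.3252]), 'force': array([ 0.768 , -0.086 , -0.1129])}
```

View pics/crop2.png

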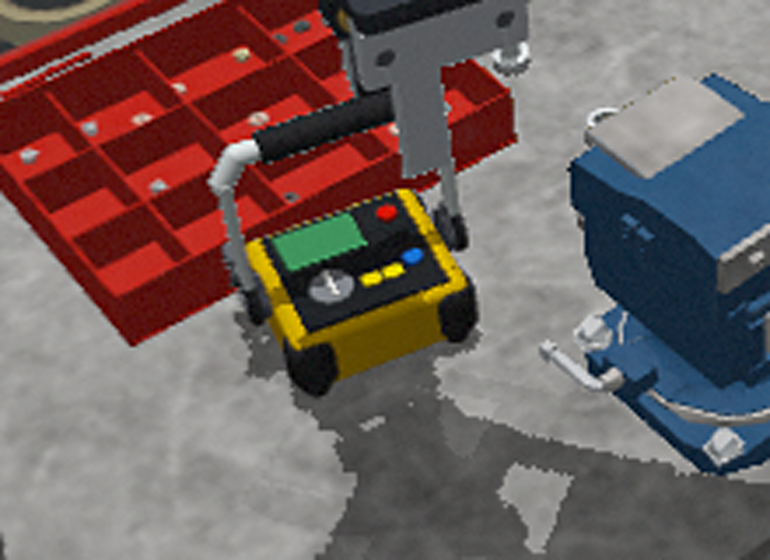

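View pics/w3.png

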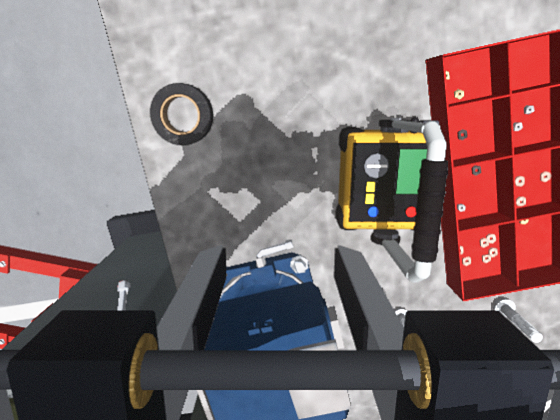

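The handle is up: the grip runs from (430,160) to (425,262) in the wrist view. I'll check the bar position by depth.

Run:
```python
from h import *
c=dict(np.load('pics/w3.npz'))
for u,v in [(430,180),(428,210),(426,240)]: print(world(c,u,v).round(4), world(c,u,v,z=.150).round(4))
P=np.array([world(c,*p,z=.048) for p in [(349,133),(425,133),(345,228),(418,229)]]);print(P.mean(0).round(4))
# bar pixel predicted for handle angles
T=c['T'];ax=np.array([.986,-.165,0])
for th in (1.40,1.571):
    X=np.array([.5265,.3375,.046])+.1*np.array([0,0,np.sin(th)])-.1*np.cos(th)*ax
    q=(np.linalg.inv(T)@np.r_[X,1])[:3]; print(th,cv2.projectPoints(q[None],np.zeros(3),np.zeros(3),c['K'],np.array([float(c['k1']),0,0,0]))[0].ravel())
m=c['frame'][212].max(1); print(np.where(m[395:460]<70)[0]+395, m[410:450])
```

```text
[0.526  0.3638 0.1507] [0.5263 0.3636 0.15  ]
[0.5225 0.3428 0.1528] [0.5235 0.3418 0.15  ]
[0.5197 0.3201 0.1527] [0.5207 0.3189 0.15  ]
[0.5196 0.3413 0.048 ]
1.4 [406.50071739 212.88889595]
1.571 [430.32852197 213.32710939]
[395 396 397 398 399 400 401 402 403 404 417 418 419 420 421 422 423 424
 425 426 427 428 429 430 431 432 433 434 435 436 437 438 439 440 441 442] [250 250 250 251 255 234 111  32  26  37  38  35  34  37  37  37  42  43
  37  51  46  48  55  55  51  45  50  51  46  42  42  37  36  70  81  82
  77  81  82  80]
```

```bash
python3 -c "
from rig import *
print(close_job())"
```

```text
the job is handed in; nothing more can be done
None
```

The yellow tester's handle is upright in its detent and released; the arm is clear, the blue tester's handle was left alone, and the job was handed in at about 10 s on the robot's clock.

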